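# Set out culture dishes for colony counting

### The arm

A 6-joint arm with a two-finger parallel gripper is mounted at the origin on the work surface. World frame = base frame: x ahead of the robot, y to its left, z up, the work surface at z = 0. Lengths are in m, angles in degrees, forces in N, time in s.
With the tool pointing down it reaches from about 0.325 to 0.775 m from the base axis. Payload 9.3 kg.
Tool frame: the origin (TCP) lies at the very end of the fingers, on their centre line; the grasp point (between the pads) lies 19 mm behind it (env.pinch_z is the distance from the TCP to the grasp point, in m); z points along the fingers, x is the direction in which the jaws open and shut, and the axes are right-handed (so a half turn about z gives the same grasp; the last joint's range is limited). The gripper opens to 85 mm and grips with 20 to 120 N. Pads are 22 mm wide; open, the fingers measure 114 mm over their backs; the gripper's body (76 mm by 85 mm) begins 54 mm behind the grasp point. The pads swing forward as they close: fully open they stand 13 mm farther back than shut.
Start: joints at [-73.258, 14.817, 1.232, 76.415, 0, 81.257], TCP at [0.237, -0.496, 0.231] pointing down, gripper open.
Joint ranges: [-174.27, 174.27], [-52.1, 104.24], [-59.71, 78.15], [-110.17, 111.67], [-87.03, 83.33], [-180, 180]. Speed limits (degrees/s): [127.2, 127.2, 159.86, 180, 180, 180].

### API

Orientations are given as [roll, pitch, yaw] about the fixed x, y, z axes, in that order (R = Rz(yaw) Ry(pitch) Rx(roll)).
In Python, from workcell import env gives the robot as it stands.
- The arm moves only by the tool arm_command, never from a script. Its argument "commands" is one flat list of numbers, 4 for each row, row after row: the shift along the tool's x, y, z in cm, then the turn about the tool's z in units of 6 degrees (1.0 is 6 degrees). A call has 1 to 8 rows; each row is the pose to reach, as a shift and turn from the pose measured when the call began, along the tool's axes at that moment; what a row does not reach only later rows make up. A row lasts 1/10 s, in which the tool goes at most 50 mm and 8.59 degrees, less where a joint would pass 70% of its speed; a pose out of reach is approached as far as the arm can. A call with a gripper value outside its range is refused whole. "claw" is the opening, from -1 (shut) to 1 (fully open), so that 0 is half open, set as the call begins (left out, the last holds). The fingers move at their own pace and stop on an object; "grip_force" is the grip in N (left out, the last holds). Time passes only in rows, so rows that repeat a pose let the fingers close. It gives the time, the measured TCP pose, the force and the opening at its end, in the units of the state.
- env.observe(): the state, without advancing time (a new reading comes with each control period).
- env.get_image(name): name is "side" or "top"; returns a dict with "img" (480x640x3 uint8, red, green, blue), "mtx" (3x3 intrinsics, pixels), "rvec" (rotation vector, rad) and "tvec" (3), from world to camera coordinates, as OpenCV has them. Camera axes: x right, y down, z forward; pixel columns grow to the right and rows downward; lengths in m; the calibration is good to about 2 mm. A picture is of the moment at which its call begins. There is no depth.
- env.job_done(): hands the job in, once; it reports no verdict.
The state is a dict: "time": time; "qpos": joint angles; "joint_vel": joint speeds; "joint_efforts": joint torques, N m; "tcp_pos": TCP position; "eef_rot": TCP orientation; "ft_force": force on the tool from outside, world axes, zero at the start; "wrist_torque": the same for the moment, N m; "width": finger opening in m.
Only numpy, scipy, OpenCV 4.12 (cv2) and the standard library are available. Lean on these libraries where they do the work, as an engineer would, in place of code of your own. Each camera call takes 0.05 s, during which the arm holds its last target. There are 200 camera calls.

### The job

Set out the culture dishes for counting: put the white-lidded dish by itself in the middle of the light pad, and stack the other three in the middle of the black tray in counting order, green at the bottom, yellow on it and red on top, the stack neat and straight. Keep the dishes upright all the while, and leave the blue-lidded dish, the bottle, the timer and the marker where they are.

Things in the scene. Friction and masses are not known exactly. Their poses are not given: they have to be found in the camera images.
- dish_green: round culture dish with a green lid; clear base 55 mm wide and 10 mm high under the solid green lid, 58 mm wide, from 10 to 25 mm up; flat top and underside, 28 to 56 g; origin at the centre of its underside, z up
- dish_yellow: round culture dish with a yellow lid; clear base 55 mm wide and 10 mm high under the solid yellow lid, 58 mm wide, from 10 to 25 mm up; flat top and underside, 28 to 56 g; origin at the centre of its underside, z up
- dish_red: round culture dish with a red lid; clear base 55 mm wide and 10 mm high under the solid red lid, 58 mm wide, from 10 to 25 mm up; flat top and underside, 28 to 56 g; origin at the centre of its underside, z up
- dish_white: round culture dish with a white lid; clear base 55 mm wide and 10 mm high under the solid white lid, 58 mm wide, from 10 to 25 mm up; flat top and underside, 28 to 56 g; origin at the centre of its underside, z up
- dish_blue: round culture dish with a blue lid (not wanted, leave it alone); clear base 55 mm wide and 10 mm high under the solid blue lid, 58 mm wide, from 10 to 25 mm up; flat top and underside, 28 to 56 g; origin at the centre of its underside, z up
- tray: round black stacking tray with a steel circle line on it, flat disc 104 mm wide and 8 mm high, fixed to the bench; origin at the centre of its underside on the bench, so its top is 8 mm above the origin
- light_pad: round light pad, blue housing with a cream glowing top 90 mm wide and a small black switch on its side; flat disc 104 mm wide and 14 mm high, fixed to the bench; origin at the centre of its underside on the bench, so its top is 14 mm above the origin
- bottle: small brown glass bottle with a blue cap, 52 mm wide and 100 mm tall, standing, leave it alone; origin at the centre of its underside
- timer: flat grey bench timer with a display and three orange keys, 60 x 70 x 18 mm (x, y, z), leave it alone; origin at the centre of its underside
- marker: flat-sided white marker pen with a purple cap, lying along its own y, 18 mm wide, about 130 mm long (from 63 mm on the -y side of the origin to 68 mm on the +y side) and 16 mm high, leave it alone; origin at its underside near its middle
There are look-alikes about, which are no part of the job. There is more than one size of the dish_yellow; the job needs the smaller. Of the things that look like the light_pad, take the one that is nearest to the robot's base at the start.

How it is judged (in metres and radians):
At the end, for the whole second after the job is handed in: The white dish rests flat on the light pad within 15 mm of its centre; the green dish rests flat on the black tray within 15 mm of its centre, the yellow dish flat on the green and the red dish flat on the yellow, each within 12 mm of the centre of the one below; all released and at rest (horizontal distance between dish_white and light_pad below 0.015 m and z of dish_white in the frame of light_pad between 0.01 and 0.018 m and angle between each of dish_white, dish_green, dish_yellow, dish_red's own z axis and vertical below 0.08 rad and linear speed of each of dish_white, dish_green, dish_yellow, dish_red below 0.02 m/s and angular speed of each of dish_white, dish_green, dish_yellow, dish_red below 0.2 rad/s and horizontal distance between dish_green and tray below 0.015 m and z of dish_green in the frame of tray between 0.004 and 0.012 m and horizontal distance between dish_yellow and dish_green below 0.012 m and z of dish_yellow in the frame of dish_green between 0.021 and 0.029 m and horizontal distance between dish_red and dish_yellow below 0.012 m and z of dish_red in the frame of dish_yellow between 0.021 and 0.029 m); the robot touches nothing.
It fails at once if the blue dish is moved by more than 20 mm (distance of dish_blue from where it was at the start of the episode above 0.02 m).
It fails at once if the bottle is moved by more than 20 mm (distance of bottle from where it was at the start of the episode above 0.02 m).
It fails at once if the timer is moved by more than 20 mm (distance of timer from where it was at the start of the episode above 0.02 m).
It fails at once if the marker is moved by more than 20 mm (distance of marker from where it was at the start of the episode above 0.02 m).
It fails at once if a dish is tipped by more than 30 degrees (angle between any of dish_green, dish_yellow, dish_red, dish_white, dish_blue's own z axis and vertical above 0.5236 rad).
It also fails if it takes over 99 s, if anything falls off the work surface, if the arm or the gripper's body presses on something with over 40 N, if the wrist force passes 120 N, or if a joint passes its speed limit or range.

## Working session

There is one attempt and no reset: what is moved stays moved. The work goes in short steps, Python scripts to look and compute and a tool call to move; the robot and the scene stay as the last step left them, time stands still between calls to the robot, and variables do not carry over. Pictures are saved under pics/ and viewed, about 12 in all and at most 16, crops included, and the job is handed in when it is done.

Besides the shell and the picture viewer there is one more tool, called after "Request:" as name(argument=value, ...) on one line, values as JSON. arm_command: Moves the arm, as the interface text tells. Its arguments: {"type":"object","properties":{"commands":{"type":"array","items":{"type":"number"}},"claw":{"type":"number"},"grip_force":{"type":"number"}},"required":["commands"]}

```bash
mkdir -p pics; ls; python3 - <<'E'
from workcell import env
import cv2,pickle
d={}
for n in("top","side"):
    r=env.get_image(n); d[n]=r; cv2.imwrite(f"pics/{n}0.png",r["img"][:,:,::-1]); print(n,r["mtx"],r["rvec"],r["tvec"])
pickle.dump(d,open("s0.pkl","wb"))
print(env.observe())
E
```

```text
pics
top [[516.40450022   0.         321.98430132]
 [  0.         516.40450022 244.19363968]
 [  0.           0.           1.        ]] [ 2.14834009 -2.15469657  0.09507044] [0.06767849 0.56185795 1.25575682]
side [[466.08357549   0.         320.68416566]
 [  0.         466.08357549 228.55437353]
 [  0.           0.           1.        ]] [ 0.54757446 -2.74638979  1.11456899] [0.55214187 0.15139518 0.90875884]
{'time': 0.1, 'qpos': array([-7.32606303e+01,  1.48458281e+01,  1.19588659e+00,  7.64149821e+01,
        8.83015230e-04,  8.12588627e+01]), 'joint_vel': array([ 0.01858874, -0.08128748,  0.13828028,  0.0412719 , -0.04101831,
       -0.08943575]), 'joint_efforts': array([ 4.91795814e-03, -5.56693518e+01,  3.45069337e+01,  1.16777967e-02,
       -1.65090000e-04, -2.18307565e-05]), 'tcp_pos': array([ 0.2365627 , -0.49626578,  0.23075504]), 'eef_rot': array([-1.79989261e+02,  6.40353183e-02, -6.45194875e+01]), 'ft_force': array([ 0.00894469, -0.49065282,  0.22058867]), 'wrist_torque': array([0.02474585, 0.00992471, 0.0029651 ]), 'width': 0.0851056223013477}
```

View pics/top0.png

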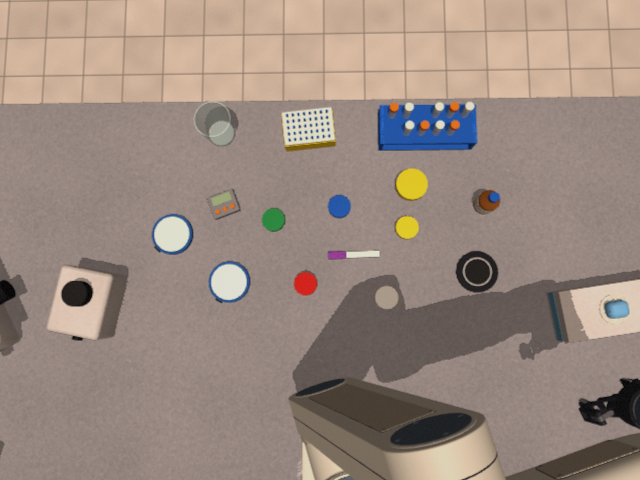

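View pics/side0.png

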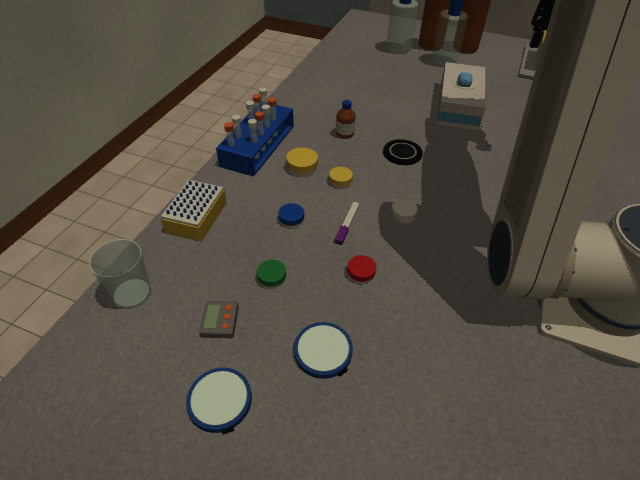

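Top view: yellow candidates are large (412,184) and small (407,228), so I want the small one. Pad candidates are (172,234) and (229,282). The white dish is at (387,297) in shadow, green (274,219), red (306,283), tray (477,271), blue (340,206). Next I'll measure in both views and make one close crop.

```bash
cat > h.py <<'E'
import cv2,numpy as np,pickle
def ray(r,uv,z):
    R=cv2.Rodrigues(r["rvec"])[0];c=-R.T@np.ravel(r["tvec"])
    p=cv2.undistortPoints(np.array(uv,float).reshape(-1,1,2),r["mtx"],None).reshape(-1,2)
    d=np.c_[p,np.ones(len(p))]@R
    return c+d*((z-c[2])/d[:,2])[:,None]
def proj(r,P): return cv2.projectPoints(np.array([P],float),r["rvec"],r["tvec"],r["mtx"],None)[0].ravel()
def mask(img,name):
    h=cv2.cvtColor(img,cv2.COLOR_RGB2HSV); H,S,V=[h[...,i].astype(int) for i in range(3)]
    return ({"green":(abs(H-66)<16)&(S>110),"yellow":(abs(H-26)<6)&(S>150),"red":((H<6)|(H>174))&(S>170),
     "blue":(abs(H-110)<10)&(S>150),"white":(S<75)&(V>115),"black":(V<45)}[name]).astype(np.uint8)*255
def blob(r,name,seed,rad=32):
    """contour of component nearest seed; centre by mean of plane-cast outline"""
    m=mask(r["img"],name); roi=np.zeros_like(m); cv2.circle(roi,tuple(int(v) for v in seed),rad,255,-1)
    cs=cv2.findContours(m&roi,cv2.RETR_EXTERNAL,cv2.CHAIN_APPROX_NONE)[0]
    return max(cs,key=cv2.contourArea)
def disc(r,name,seed,z,rad=32):
    c=blob(r,name,seed,rad); P=ray(r,cv2.convexHull(c).reshape(-1,2),z)[:,:2]
    (x,y),q=cv2.minEnclosingCircle(P.astype(np.float32)*1000)
    M=cv2.moments(c); g=ray(r,[[M["m10"]/M["m00"],M["m01"]/M["m00"]]],z)[0]
    return g[:2].round(4),np.round([x/1000,y/1000,2*q/1000],4)
E
python3 - <<'E'
from h import *
d=pickle.load(open("s0.pkl","rb"));t,s=d["top"],d["side"]
for n,z,st,ss in [("green",.025,(274,219),(271,273)),("yellow",.025,(407,228),(341,177)),("yellow",.025,(412,184),(302,161)),
 ("red",.025,(306,283),(362,268)),("white",.025,(387,297),(404,211)),("blue",.025,(340,206),(291,214)),
 ("white",.014,(172,234),(220,399)),("white",.014,(229,282),(323,349)),("black",.008,(477,271),(403,152))]:
    for v,r,sd in(("t",t,st),("s",s,ss)):
        try:
            print(n,v,*disc(r,n,sd,z))
        except Exception as e: print(n,v,e, r["img"][sd[1],sd[0]])
print(ray(t,[(330,255),(378,254),(489,201),(224,205)],.015))
img=t["img"][:,:,::-1]
cv2.imwrite("pics/crop.png",cv2.resize(img[160:330,140:510],None,fx=2.1,fy=2.1,interpolation=cv2.INTER_CUBIC))
E
```

```text
green t [0.6267 0.1899] [0.627  0.1897 0.0571]
green s [0.6231 0.1949] [0.6233 0.1946 0.0671]
yellow t [ 0.6055 -0.146 ] [ 0.6055 -0.146   0.058 ]
yellow s [ 0.6016 -0.1389] [ 0.6009 -0.1395  0.0719]
yellow t [ 0.7154 -0.1599] [ 0.7154 -0.1598  0.0818]
yellow s [ 0.7127 -0.1591] [ 0.7127 -0.1602  0.1022]
red t [0.4649 0.1085] [0.4655 0.1085 0.0564]
red s [0.4624 0.1142] [0.4633 0.1136 0.0674]
white t [ 0.4647 -0.1238] [ 0.4371 -0.0967  0.155 ]
white s max() iterable argument is empty [93 88 73]
blue t [0.6603 0.0232] [0.6602 0.0238 0.0565]
blue s [0.6563 0.0289] [0.6566 0.0284 0.068 ]
white t [0.5921 0.4498] [0.5926 0.4501 0.1673]
white s [0.5917 0.4516] [0.5925 0.4501 0.09  ]
white t [0.4693 0.3012] [0.4698 0.3013 0.1629]
white s [0.4692 0.3027] [0.4698 0.3009 0.0901]
black t [ 0.495  -0.3209] [ 0.4948 -0.3209  0.102 ]
black s [ 0.492  -0.3158] [ 0.4908 -0.3179  0.1128]
[[ 0.53653647  0.04627174  0.015     ]
 [ 0.53859927 -0.07454214  0.015     ]
 [ 0.67231035 -0.35686187  0.015     ]
 [ 0.66627194  0.3175556   0.015     ]]
```

View pics/crop.png

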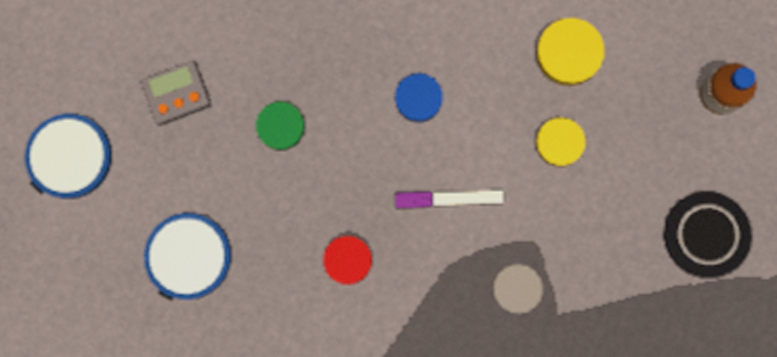

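The crop confirms the choices: small yellow at (407,228), and nearest pad at (229,282), world (0.469,0.301), 0.56 m from the base against 0.74 m for the other. Diameters fit too: 58, 82, 90 and 102 mm. Next I measure the white dish and the first reach.

```bash
cat >> h.py <<'E'
def go(env,x,y,z,yaw=-45):
    o=env.observe(); R=cv2.Rodrigues(np.zeros(3))[0]
    from scipy.spatial.transform import Rotation as Q
    R=Q.from_euler("xyz",o["eef_rot"],degrees=True).as_matrix()
    d=R.T@(np.array([x,y,z])-o["tcp_pos"])*100
    print("cmd",d.round(2),"turn",round(-(yaw-o["eef_rot"][2])/6,2),"| tcp",o["tcp_pos"].round(4),o["eef_rot"].round(1),"w",round(o["width"],4),"F",o["ft_force"].round(1),"t",round(o["time"],2),"q6",round(o["qpos"][5]))
E
python3 - <<'E'
from h import *
from workcell import env
t=pickle.load(open("s0.pkl","rb"))["top"]
print(t["img"][297,387],t["img"][297,365])
M=(t["img"].min(2)>112).astype(np.uint8)*255; roi=np.zeros_like(M); cv2.circle(roi,(387,297),16,255,-1)
c=max(cv2.findContours(M&roi,0,1)[0],key=cv2.contourArea); P=ray(t,c.reshape(-1,2),.025)[:,:2]
print(cv2.boundingRect(c),cv2.minEnclosingCircle((P*1000).astype(np.float32)),ray(t,[(386.7,297.6)],.025))
go(env,.465,-.122,.10)
E
```

```text
[170 154 138] [99 89 84]
(375, 286, 23, 23) ((430.26995849609375, -92.6198959350586), 28.79102325439453) [[ 0.42930121 -0.09367654  0.025     ]]
cmd [-23.94 -36.72  13.11] turn -3.25 | tcp [ 0.2366 -0.4963  0.2308] [-1.80e+02  1.00e-01 -6.45e+01] w 0.0851 F [ 0.  -0.5  0.2] t 0.1 q6 81
```

Request:
arm_command(commands=[-14, -17.4, 4, -1.4, -28.1, -34.8, 8, -3.25, -28.1, -34.8, 13, -3.25, -28.1, -34.8, 13, -3.25, -28.1, -34.8, 13, -3.25, -28.1, -34.8, 13, -3.25, -28.1, -34.8, 13, -3.25, -28.1, -34.8, 13, -3.25], claw=1)

```text
time: 0.9
tcp_pos: [0.4026, -0.1482, 0.1211]
eef_rot: [-180.0, 0.0, -45.0]
ft_force: [0.8, -1.2, 0.7]
width: 0.0853
```

```bash
python3 -c "
from h import *
from workcell import env
go(env,.430,-.093,.004)"
```

```text
cmd [-1.96 -5.83 11.71] turn -0.01 | tcp [ 0.4026 -0.1482  0.1211] [-180.    0.  -45.] w 0.0853 F [ 0.8 -1.2  0.7] t 0.9 q6 104
```

Request:
arm_command(commands=[-2.0, -5.85, 3, 0, -2.0, -5.85, 6, 0, -2.0, -5.85, 8, 0, -2.0, -5.85, 10, 0, -2.0, -5.85, 11.7, 0, -2.0, -5.85, 11.7, 0, -2.0, -5.85, 11.7, 0])

```text
time: 1.6
tcp_pos: [0.4298, -0.0926, 0.0042]
eef_rot: [-180.0, 0.1, -45.0]
ft_force: [-0.1, -0.7, -0.3]
width: 0.0852
```

```bash
python3 - <<'E'
from h import *
from workcell import env
go(env,.430,-.093,.004)
r=env.get_image("side"); i=r["img"][120:320,290:520,::-1]
cv2.imwrite("pics/a.png",cv2.resize(i,None,fx=3,fy=3,interpolation=cv2.INTER_CUBIC))
E
```

```text
cmd [0.05 0.01 0.02] turn -0.01 | tcp [ 0.4298 -0.0926  0.0042] [-1.8e+02  1.0e-01 -4.5e+01] w 0.0852 F [-0.1 -0.7 -0.3] t 1.6 q6 112
```

View pics/a.png

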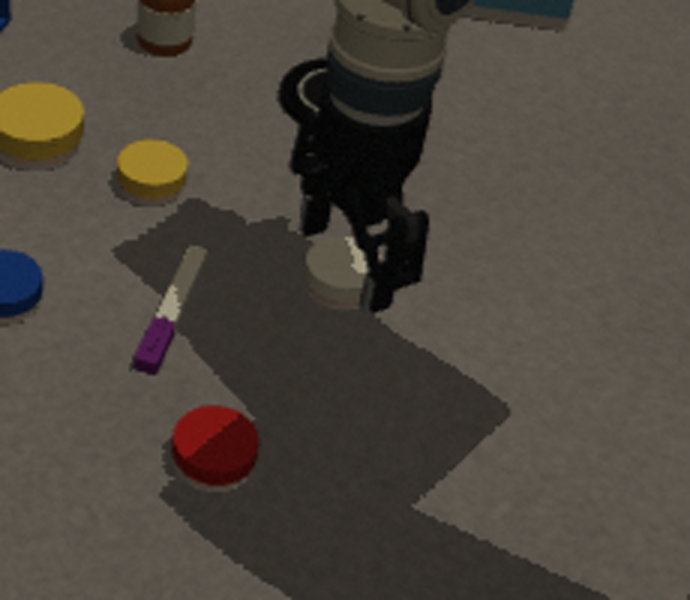

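The fingers straddle the white dish (about (340,270) in the crop), so I close.

Request:
arm_command(commands=[0, 0, 0, 0, 0, 0, 0, 0, 0, 0, 0, 0, 0, 0, 0, 0, 0, 0, 0, 0, 0, 0, 0, 0, 0, 0, 0, 0, 0, 0, 0, 0], claw=-1, grip_force=30)

```text
time: 2.45
tcp_pos: [0.4306, -0.0931, 0.0057]
eef_rot: [-179.9, -0.1, -45.1]
ft_force: [-0.9, -0.5, 6.6]
width: 0.0568
```

Request:
arm_command(commands=[0, 0, -1, 0, 0, 0, -2.5, 0, 0, 0, -4, 0, 0, 0, -6, 0, 0, 0, -8, 0, 0, 0, -8, 0])

```text
time: 3.05
tcp_pos: [0.4318, -0.0937, 0.0886]
eef_rot: [-179.8, -0.3, -45.0]
ft_force: [0.5, 0.2, 0.1]
width: 0.0567
```

```bash
python3 - <<'E'
from h import *
from workcell import env
go(env,.469,.301,.085)
r=env.get_image("side"); i=r["img"][120:320,290:520,::-1]
cv2.imwrite("pics/b.png",cv2.resize(i,None,fx=3,fy=3,interpolation=cv2.INTER_CUBIC))
E
```

```text
cmd [-25.31 -30.51   0.31] turn -0.01 | tcp [ 0.4318 -0.0937  0.0886] [-179.8   -0.3  -45. ] w 0.0567 F [0.5 0.2 0.1] t 3.05 q6 112
```

View pics/b.png

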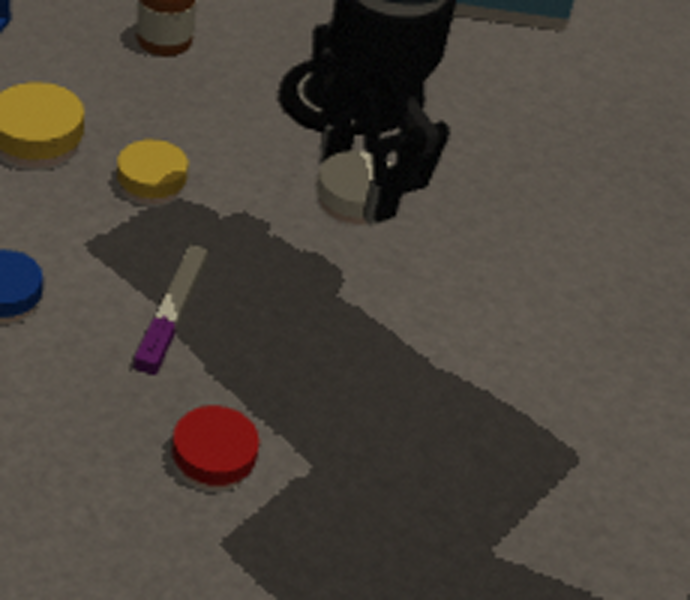

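Dish held level at about (350,185), clear of the bench. Now I carry it to the pad.

Request:
arm_command(commands=[-1.6, -1.9, 0, 0, -4, -4.8, 0, 0, -6.6, -8, 0, 0, -9.2, -11, 0, 0, -11.8, -14.2, 0, 0, -14.4, -17.4, 0, 0, -17, -20.5, 0, 0, -19, -23, 0, 0])

```text
time: 3.9
tcp_pos: [0.4592, 0.2056, 0.0864]
eef_rot: [-179.9, -0.2, -45.0]
ft_force: [0.8, -1.0, -0.8]
width: 0.0568
```

```bash
python3 -c "
from h import *
from workcell import env
go(env,.469,.301,.05)"
```

```text
cmd [-6.06 -7.44  3.63] turn 0.0 | tcp [0.4592 0.2056 0.0864] [-179.9   -0.2  -45. ] w 0.0568 F [ 0.8 -1.  -0.8] t 3.9 q6 150
```

Request:
arm_command(commands=[-2, -2.5, 0, 0, -4, -5, 1, 0, -5.5, -6.8, 2.4, 0, -6.06, -7.44, 3.6, 0, -6.06, -7.44, 4.8, 0, -6.06, -7.44, 5.5, 0, -6.06, -7.44, 5.5, 0])

```text
time: 4.6
tcp_pos: [0.4684, 0.2996, 0.0301]
eef_rot: [180.0, -0.2, -45.1]
ft_force: [-0.6, 0.8, -0.4]
width: 0.0569
```

```bash
python3 - <<'E'
from h import *
from workcell import env
go(env,.469,.301,.0195)
r=env.get_image("side"); i=r["img"][270:450,220:450,::-1]
cv2.imwrite("pics/c.png",cv2.resize(i,None,fx=3,fy=3,interpolation=cv2.INTER_CUBIC))
E
```

```text
cmd [-0.06 -0.14  1.06] turn -0.01 | tcp [0.4684 0.2996 0.0301] [180.   -0.2 -45.1] w 0.0569 F [-0.6  0.8 -0.4] t 4.6 q6 159
```

View pics/c.png

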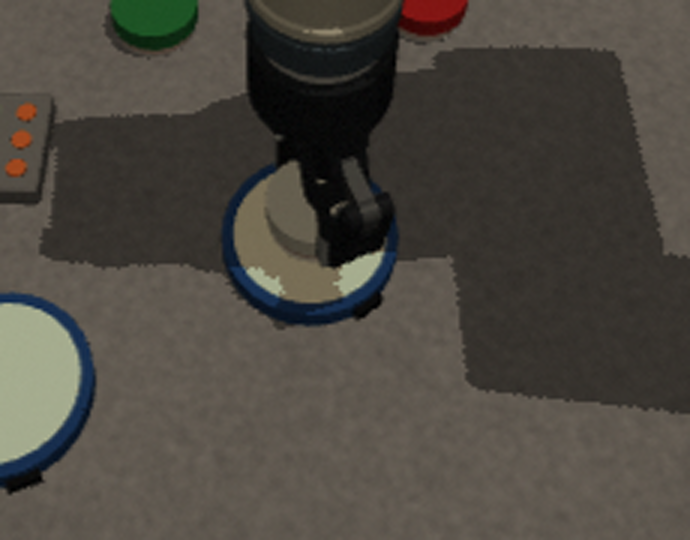

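The dish is centred over the pad, about 1 cm up. Lower slowly.

Request:
arm_command(commands=[-0.06, -0.14, 0.4, 0, -0.06, -0.14, 0.7, 0, -0.06, -0.14, 0.9, 0, -0.06, -0.14, 1.0, 0, -0.06, -0.14, 1.0, 0])

```text
time: 5.15
tcp_pos: [0.4695, 0.3012, 0.0209]
eef_rot: [-180.0, -0.2, -45.1]
ft_force: [-0.7, 1.1, -1.1]
width: 0.0568
```

Request:
arm_command(commands=[0, 0, 0.1, 0, 0, 0, 0.15, 0, 0, 0, 0.15, 0])

```text
time: 5.45
tcp_pos: [0.4696, 0.3013, 0.0198]
eef_rot: [-179.9, -0.2, -45.1]
ft_force: [-0.5, -0.5, 3.1]
width: 0.0568
```

Contact (3 N). Release, then lift.

Request:
arm_command(commands=[0, 0, 0, 0, 0, 0, 0, 0, 0, 0, 0, 0, 0, 0, 0, 0, 0, 0, 0, 0, 0, 0, 0, 0], claw=1)

```text
time: 6.05
tcp_pos: [0.4696, 0.3013, 0.0197]
eef_rot: [-179.9, -0.2, -45.1]
ft_force: [0.4, -0.5, 0.1]
width: 0.0857
```

Request:
arm_command(commands=[0, 0, -1, 0, 0, 0, -3, 0, 0, 0, -6, 0, 0, 0, -9, 0, 0, 0, -9, 0])

```text
time: 6.55
tcp_pos: [0.4711, 0.3023, 0.1144]
eef_rot: [-179.6, -0.3, -45.1]
ft_force: [0.3, 1.2, -0.1]
width: 0.0852
```

```bash
python3 -c "
from h import *
from workcell import env
go(env,.6267,.190,.10)"
```

```text
cmd [18.93 -3.07  1.58] turn -0.01 | tcp [0.4711 0.3023 0.1144] [-179.6   -0.3  -45.1] w 0.0852 F [ 0.3  1.2 -0.1] t 6.55 q6 159
```

Request:
arm_command(commands=[4, -0.7, 0.5, 0, 9, -1.5, 1, 0, 14, -2.3, 1.5, 0, 18.9, -3.1, 1.5, 0, 18.9, -3.1, 1.5, 0, 18.9, -3.1, 3, 0, 18.9, -3.1, 5, 0])

```text
time: 7.25
tcp_pos: [0.6277, 0.1903, 0.0661]
eef_rot: [-179.5, -0.4, -45.1]
ft_force: [-0.7, 0.4, 0.8]
width: 0.0856
```

```bash
python3 - <<'E'
from h import *
from workcell import env
go(env,.6267,.190,.007)
t=env.get_image("top")
print(disc(t,"white",(229,282),.014,30),disc(t,"white",(387,297),.025,20) if 0 else "")
i=t["img"][190:320,180:340,::-1]
cv2.imwrite("pics/d.png",cv2.resize(i,None,fx=4,fy=4,interpolation=cv2.INTER_CUBIC))
E
```

```text
cmd [-0.09  0.14  5.91] turn -0.02 | tcp [0.6277 0.1903 0.0661] [-179.5   -0.4  -45.1] w 0.0856 F [-0.7  0.4  0.8] t 7.25 q6 145
(array([0.4692, 0.2998]), array([0.4695, 0.3015, 0.1532]))
```

View pics/d.png

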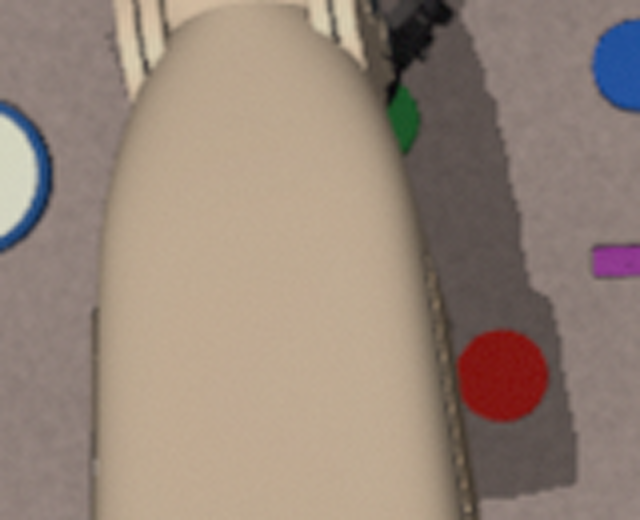

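The arm hides the pad in the top view; I'll check it later. Grasp green.

Request:
arm_command(commands=[-0.1, 0.15, 2, 0, -0.1, 0.15, 4, 0, -0.1, 0.15, 5.5, 0, -0.1, 0.15, 5.9, 0, -0.1, 0.15, 5.9, 0, -0.1, 0.15, 5.9, 0])

```text
time: 7.9
tcp_pos: [0.6246, 0.19, 0.0041]
eef_rot: [-179.7, -0.2, -45.1]
ft_force: [-0.5, 0.5, -0.1]
width: 0.0853
```

Request:
arm_command(commands=[0, 0, 0, 0, 0, 0, 0, 0, 0, 0, 0, 0, 0, 0, 0, 0, 0, 0, 0, 0, 0, 0, 0, 0, 0, 0, 0, 0, 0, 0, 0, 0], claw=-1, grip_force=30)

```text
time: 8.7
tcp_pos: [0.6251, 0.1902, 0.0053]
eef_rot: [-179.6, -0.3, -45.1]
ft_force: [-1.3, 0.9, 5.7]
width: 0.0572
```

Request:
arm_command(commands=[0, 0, -1, 0, 0, 0, -2.5, 0, 0, 0, -4, 0, 0, 0, -6, 0, 0, 0, -8, 0, 0, 0, -10, 0, 0, 0, -10, 0])

```text
time: 9.4
tcp_pos: [0.6256, 0.1904, 0.1089]
eef_rot: [-179.4, -0.5, -45.1]
ft_force: [-0.1, 0.1, -0.6]
width: 0.0568
```

```bash
python3 - <<'E'
from h import *
from workcell import env
go(env,.495,-.321,.10)
r=env.get_image("side"); i=r["img"][150:400,210:450,::-1]
cv2.imwrite("pics/e.png",cv2.resize(i,None,fx=2.4,fy=2.4,interpolation=cv2.INTER_CUBIC))
E
```

```text
cmd [26.97 45.37  0.62] turn -0.01 | tcp [0.6256 0.1904 0.1089] [-179.4   -0.5  -45.1] w 0.0568 F [-0.1  0.1 -0.6] t 9.4 q6 145
```

View pics/e.png

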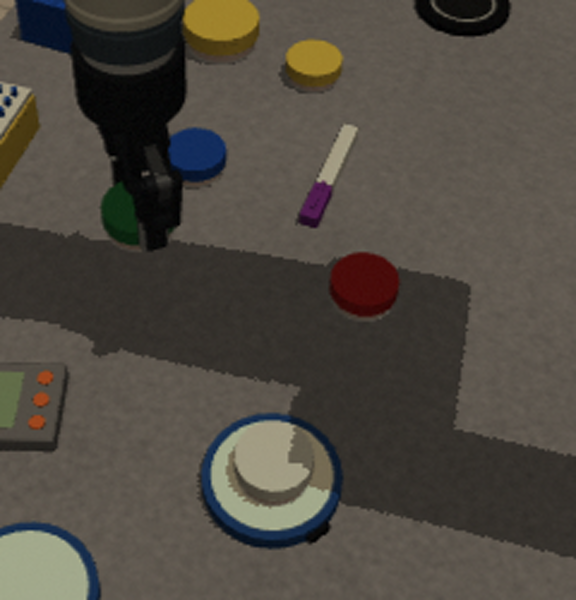

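White sits on the pad ((273,462) in the crop), and green is held level. Carry it to the tray.

Request:
arm_command(commands=[1, 1.7, 0, 0, 3, 5, 0, 0, 5.2, 8.8, 0, 0, 7.5, 12.6, 0, 0, 9.8, 16.4, 0, 0, 12, 20.2, 0, 0, 14.3, 24, 0, 0, 16.5, 27.8, 0, 0])

```text
time: 10.25
tcp_pos: [0.5429, -0.125, 0.1048]
eef_rot: [-179.5, -0.3, -45.1]
ft_force: [0.8, -0.4, -0.4]
width: 0.057
```

```bash
python3 -c "
from h import *
from workcell import env
go(env,.495,-.321,.05)"
```

```text
cmd [10.47 17.27  5.4 ] turn -0.02 | tcp [ 0.5429 -0.125   0.1048] [-179.5   -0.3  -45.1] w 0.057 F [ 0.8 -0.4 -0.4] t 10.25 q6 113
```

Request:
arm_command(commands=[2.2, 3.6, 0, 0, 4.4, 7.3, 0, 0, 6.6, 11, 0, 0, 8.6, 14.3, 1, 0, 10, 16.5, 2.5, 0, 10.5, 17.3, 4, 0, 10.5, 17.3, 5.4, 0, 10.5, 17.3, 5.4, 0])

```text
time: 11.05
tcp_pos: [0.4927, -0.3211, 0.0473]
eef_rot: [-179.5, -0.0, -45.2]
ft_force: [0.3, 0.2, -0.4]
width: 0.0569
```

```bash
python3 - <<'E'
from h import *
from workcell import env
go(env,.495,-.321,.014)
t=env.get_image("top")
print(disc(t,"white",(229,282),.014,30))
i=t["img"][190:350,180:540,::-1]
cv2.imwrite("pics/f.png",cv2.resize(i,None,fx=2.2,fy=2.2,interpolation=cv2.INTER_CUBIC))
E
```

```text
cmd [ 0.15 -0.14  3.33] turn -0.03 | tcp [ 0.4927 -0.3211  0.0473] [-179.5   -0.   -45.2] w 0.0569 F [ 0.3  0.2 -0.4] t 11.05 q6 94
(array([0.4693, 0.3012]), array([0.4695, 0.3015, 0.1532]))
```

View pics/f.png

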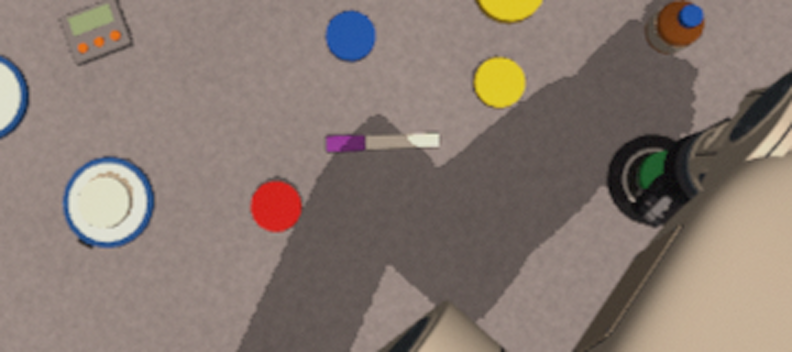

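White sits at (103,201) on the pad centred at (109,201), which is within parallax. Green is over the tray; lower it.

Request:
arm_command(commands=[0.15, -0.15, 1.2, 0, 0.15, -0.15, 2.2, 0, 0.15, -0.15, 2.9, 0, 0.15, -0.15, 3.2, 0, 0.15, -0.15, 3.3, 0, 0.15, -0.15, 3.4, 0])

```text
time: 11.7
tcp_pos: [0.496, -0.3211, 0.0147]
eef_rot: [-179.5, -0.2, -45.1]
ft_force: [0.0, -0.9, 0.6]
width: 0.057
```

Request:
arm_command(commands=[-0.05, 0, 0.1, 0, -0.05, 0, 0.18, 0, -0.05, 0, 0.2, 0])

```text
time: 12.0
tcp_pos: [0.4958, -0.3207, 0.0133]
eef_rot: [-179.5, -0.2, -45.1]
ft_force: [-2.5, 2.1, 5.5]
width: 0.0568
```

Request:
arm_command(commands=[0, 0, 0, 0, 0, 0, 0, 0, 0, 0, 0, 0, 0, 0, 0, 0, 0, 0, 0, 0, 0, 0, 0, 0], claw=1)

```text
time: 12.6
tcp_pos: [0.4958, -0.3207, 0.0132]
eef_rot: [-179.5, -0.2, -45.1]
ft_force: [0.2, 0.2, -0.2]
width: 0.0857
```

Request:
arm_command(commands=[0, 0, -1, 0, 0, 0, -3, 0, 0, 0, -6, 0, 0, 0, -9, 0, 0, 0, -9, 0])

```text
time: 13.1
tcp_pos: [0.4967, -0.3224, 0.1081]
eef_rot: [-179.5, -0.6, -45.1]
ft_force: [0.4, -0.5, -0.6]
width: 0.0856
```

```bash
python3 -c "
from h import *
from workcell import env
go(env,.6055,-.146,.10)"
```

```text
cmd [ -4.83 -20.15   0.94] turn -0.02 | tcp [ 0.4967 -0.3224  0.1081] [-179.5   -0.6  -45.1] w 0.0856 F [ 0.4 -0.5 -0.6] t 13.1 q6 94
```

Request:
arm_command(commands=[-1, -4.5, 0.5, 0, -2.3, -9.5, 1, 0, -3.5, -14.5, 1, 0, -4.8, -20.1, 1, 0, -4.8, -20.1, 1, 0, -4.8, -20.1, 3, 0, -4.8, -20.1, 4, 0])

```text
time: 13.8
tcp_pos: [0.6054, -0.1459, 0.0682]
eef_rot: [-179.5, -0.5, -45.1]
ft_force: [-0.5, -0.4, 0.1]
width: 0.0858
```

```bash
python3 - <<'E'
from h import *
from workcell import env
go(env,.6055,-.146,.006)
t=env.get_image("top")
for n,z,s in(("green",.033,(480,272)),("red",.025,(306,283)),("yellow",.025,(407,228))):
    try: print(n,disc(t,n,s,z,24))
    except Exception as e: print(n,e)
E
```

```text
cmd [-0.04  0.05  6.22] turn -0.01 | tcp [ 0.6054 -0.1459  0.0682] [-179.5   -0.5  -45.1] w 0.0858 F [-0.5 -0.4  0.1] t 13.8 q6 114
green (array([ 0.4967, -0.3185]), array([ 0.4974, -0.3185,  0.0589]))
red (array([0.4648, 0.1086]), array([0.4649, 0.1084, 0.0559]))
yellow (array([ 0.6195, -0.125 ]), array([ 0.6182, -0.125 ,  0.0228]))
```

Green is on the tray, within about 3 mm of its centre. Grasp yellow.

Request:
arm_command(commands=[0, 0.1, 2, 0, 0, 0.1, 4, 0, 0, 0.1, 5.6, 0, 0, 0.1, 6.0, 0, 0, 0.1, 6.1, 0, 0, 0.1, 6.1, 0])

```text
time: 14.45
tcp_pos: [0.6047, -0.1475, 0.0066]
eef_rot: [-179.6, -0.5, -45.1]
ft_force: [1.4, 0.1, -0.1]
width: 0.0853
```

Request:
arm_command(commands=[0, 0, 0, 0, 0, 0, 0, 0, 0, 0, 0, 0, 0, 0, 0, 0, 0, 0, 0, 0, 0, 0, 0, 0, 0, 0, 0, 0, 0, 0, 0, 0], claw=-1, grip_force=30)

```text
time: 15.25
tcp_pos: [0.6051, -0.1477, 0.0077]
eef_rot: [-179.5, -0.6, -45.1]
ft_force: [-0.8, -0.7, 6.1]
width: 0.0566
```

Request:
arm_command(commands=[0, 0, -1, 0, 0, 0, -2.5, 0, 0, 0, -4, 0, 0, 0, -6, 0, 0, 0, -8, 0, 0, 0, -10, 0, 0, 0, -10, 0])

```text
time: 15.95
tcp_pos: [0.6052, -0.148, 0.1113]
eef_rot: [-179.4, -0.8, -45.1]
ft_force: [0.5, 0.1, -0.8]
width: 0.0567
```

```bash
python3 -c "
from h import *
from workcell import env
go(env,.4965,-.3195,.10)"
```

```text
cmd [ 4.47 19.82  1.  ] turn -0.02 | tcp [ 0.6052 -0.148   0.1113] [-179.4   -0.8  -45.1] w 0.0567 F [ 0.5  0.1 -0.8] t 15.95 q6 114
```

Request:
arm_command(commands=[0.6, 2.5, 0, 0, 1.4, 6, 0, 0, 2.3, 10, 0, 0, 3.2, 14, 0, 0, 4, 17.5, 0, 0, 4.5, 19.8, 1, 0, 4.5, 19.8, 3, 0, 4.5, 19.8, 4, 0])

```text
time: 16.75
tcp_pos: [0.4962, -0.3199, 0.0683]
eef_rot: [-179.4, -0.7, -45.2]
ft_force: [-0.5, 0.3, -0.7]
width: 0.0569
```

```bash
python3 - <<'E'
from h import *
from workcell import env
go(env,.4965,-.3195,.042)
s=env.get_image("side")
i=s["img"][80:240,300:520,::-1]
cv2.imwrite("pics/g.png",cv2.resize(i,None,fx=3,fy=3,interpolation=cv2.INTER_CUBIC))
E
```

```text
cmd [-0.04 -0.02  2.63] turn -0.04 | tcp [ 0.4962 -0.3199  0.0683] [-179.4   -0.7  -45.2] w 0.0569 F [-0.5  0.3 -0.7] t 16.75 q6 94
```

View pics/g.png

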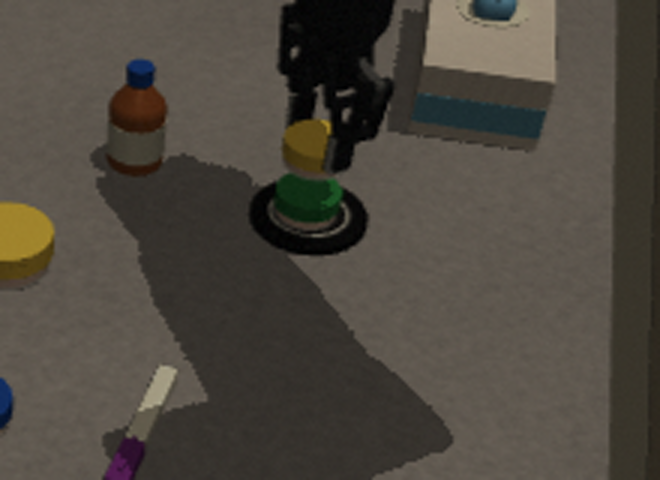

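Yellow is held level right above green, which is centred in the tray. Lower it.

Request:
arm_command(commands=[0, 0, 1, 0, 0, 0, 1.8, 0, 0, 0, 2.3, 0, 0, 0, 2.5, 0, 0, 0, 2.6, 0, 0, 0, 2.6, 0])

```text
time: 17.4
tcp_pos: [0.4967, -0.319, 0.0414]
eef_rot: [-179.4, -0.6, -45.2]
ft_force: [-0.3, 0.3, -0.4]
width: 0.057
```

Request:
arm_command(commands=[0, 0, 0.08, 0, 0, 0, 0.15, 0, 0, 0, 0.15, 0])

```text
time: 17.7
tcp_pos: [0.497, -0.3192, 0.0407]
eef_rot: [-179.4, -0.7, -45.2]
ft_force: [-1.2, 0.4, 5.3]
width: 0.0568
```

Request:
arm_command(commands=[0, 0, 0, 0, 0, 0, 0, 0, 0, 0, 0, 0, 0, 0, 0, 0, 0, 0, 0, 0, 0, 0, 0, 0], claw=1)

```text
time: 18.3
tcp_pos: [0.497, -0.3192, 0.0406]
eef_rot: [-179.4, -0.7, -45.2]
ft_force: [0.2, 1.2, -0.5]
width: 0.0854
```

Request:
arm_command(commands=[0, 0, -1, 0, 0, 0, -3, 0, 0, 0, -6, 0, 0, 0, -8, 0, 0, 0, -8, 0])

```text
time: 18.8
tcp_pos: [0.4969, -0.3201, 0.1244]
eef_rot: [-179.4, -1.0, -45.2]
ft_force: [-0.0, 0.2, -0.6]
width: 0.0855
```

```bash
python3 -c "
from h import *
from workcell import env
go(env,.465,.1085,.10)"
```

```text
cmd [-32.67 -27.94   2.15] turn -0.03 | tcp [ 0.4969 -0.3201  0.1244] [-179.4   -1.   -45.2] w 0.0855 F [-0.   0.2 -0.6] t 18.8 q6 94
```

Request:
arm_command(commands=[-3.5, -3, 0, 0, -7.2, -6.2, 0.4, 0, -11, -9.4, 0.8, 0, -14.8, -12.6, 1, 0, -18.5, -15.8, 1.2, 0, -22.3, -19, 1.5, 0, -26, -22.2, 1.8, 0, -29.5, -25.2, 2, 0])

```text
time: 19.6
tcp_pos: [0.4671, 0.0687, 0.1016]
eef_rot: [-179.4, -1.0, -45.2]
ft_force: [1.3, 0.1, -0.0]
width: 0.0859
```

```bash
python3 - <<'E'
from h import *
from workcell import env
go(env,.465,.1085,.05)
t=env.get_image("top")
for n,z,s in(("yellow",.058,(483,270)),("green",.033,(480,272)),("red",.025,(306,283))):
    try: print(n,disc(t,n,s,z,26))
    except Exception as e: print(n,e)
E
```

```text
cmd [-3.06 -2.6   5.13] turn -0.03 | tcp [0.4671 0.0687 0.1016] [-179.4   -1.   -45.2] w 0.0859 F [ 1.3  0.1 -0. ] t 19.6 q6 133
yellow (array([ 0.4985, -0.3182]), array([ 0.4985, -0.3179,  0.0619]))
green (array([ 0.4762, -0.3004]), array([ 0.4842, -0.3017,  0.0393]))
red max() iterable argument is empty
```

Request:
arm_command(commands=[-2, -1.8, 0.5, 0, -3.06, -2.6, 2, 0, -3.06, -2.6, 4.5, 0, -3.06, -2.6, 7, 0, -3.06, -2.6, 9, 0, -3.06, -2.6, 9.5, 0, -3.06, -2.6, 9.5, 0])

```text
time: 20.35
tcp_pos: [0.4638, 0.1137, 0.0057]
eef_rot: [-179.4, -0.8, -44.9]
ft_force: [-0.8, -0.6, 0.5]
width: 0.0853
```

```bash
python3 -c "
from h import *
from workcell import env
go(env,.465,.1085,.007)"
```

```text
cmd [ 0.46  0.28 -0.13] turn 0.01 | tcp [0.4638 0.1137 0.0057] [-179.4   -0.8  -44.9] w 0.0853 F [-0.8 -0.6  0.5] t 20.35 q6 139
```

Request:
arm_command(commands=[0.3, 0.2, -0.15, 0, 0.46, 0.28, -0.15, 0, 0.46, 0.28, -0.15, 0])

```text
time: 20.65
tcp_pos: [0.4657, 0.1082, 0.0081]
eef_rot: [-179.3, -0.9, -45.0]
ft_force: [0.1, 0.3, 0.4]
width: 0.0854
```

Request:
arm_command(commands=[0, 0, 0, 0, 0, 0, 0, 0, 0, 0, 0, 0, 0, 0, 0, 0, 0, 0, 0, 0, 0, 0, 0, 0, 0, 0, 0, 0, 0, 0, 0, 0], claw=-1, grip_force=30)

```text
time: 21.45
tcp_pos: [0.466, 0.1082, 0.0087]
eef_rot: [-179.3, -0.9, -45.0]
ft_force: [-1.7, -0.0, 7.5]
width: 0.0565
```

Request:
arm_command(commands=[0, 0, -1, 0, 0, 0, -2.5, 0, 0, 0, -4, 0, 0, 0, -6, 0, 0, 0, -8, 0, 0, 0, -10, 0, 0, 0, -11, 0, 0, 0, -11, 0])

```text
time: 22.25
tcp_pos: [0.4644, 0.1086, 0.12]
eef_rot: [-179.2, -1.0, -45.0]
ft_force: [-0.4, -0.1, -0.6]
width: 0.0566
```

```bash
python3 -c "
from h import *
from workcell import env
go(env,.4975,-.319,.12)"
```

```text
cmd [32.55 27.92  0.18] turn 0.0 | tcp [0.4644 0.1086 0.12  ] [-179.2   -1.   -45. ] w 0.0566 F [-0.4 -0.1 -0.6] t 22.25 q6 138
```

Request:
arm_command(commands=[1.5, 1.3, 0, 0, 4.2, 3.6, 0, 0, 7, 6, 0, 0, 10, 8.6, 0, 0, 13, 11.2, 0, 0, 16, 13.7, 0, 0, 19, 16.3, 0, 0, 22, 18.9, 0, 0])

```text
time: 23.05
tcp_pos: [0.486, -0.1821, 0.1202]
eef_rot: [-179.2, -0.9, -45.0]
ft_force: [0.1, 1.7, -0.6]
width: 0.0566
```

```bash
python3 -c "
from h import *
from workcell import env
go(env,.4975,-.319,.09)"
```

```text
cmd [10.44  8.92  3.06] turn 0.0 | tcp [ 0.486  -0.1821  0.1202] [-179.2   -0.9  -45. ] w 0.0566 F [ 0.1  1.7 -0.6] t 23.05 q6 105
```

Request:
arm_command(commands=[3, 2.6, 0, 0, 6, 5.1, 0, 0, 8.5, 7.3, 0, 0, 10, 8.5, 0.5, 0, 10.4, 8.9, 1.5, 0, 10.4, 8.9, 2.5, 0, 10.4, 8.9, 3, 0, 10.4, 8.9, 3, 0])

```text
time: 23.85
tcp_pos: [0.4969, -0.3167, 0.0895]
eef_rot: [-179.2, -0.8, -44.9]
ft_force: [0.3, -0.4, -0.1]
width: 0.0564
```

```bash
python3 - <<'E'
from h import *
from workcell import env
go(env,.4975,-.319,.068)
s=env.get_image("side")
i=s["img"][80:240,300:520,::-1]
cv2.imwrite("pics/i.png",cv2.resize(i,None,fx=3,fy=3,interpolation=cv2.INTER_CUBIC))
E
```

```text
cmd [0.18 0.15 2.15] turn 0.02 | tcp [ 0.4969 -0.3167  0.0895] [-179.2   -0.8  -44.9] w 0.0564 F [ 0.3 -0.4 -0.1] t 23.85 q6 94
```

View pics/i.png

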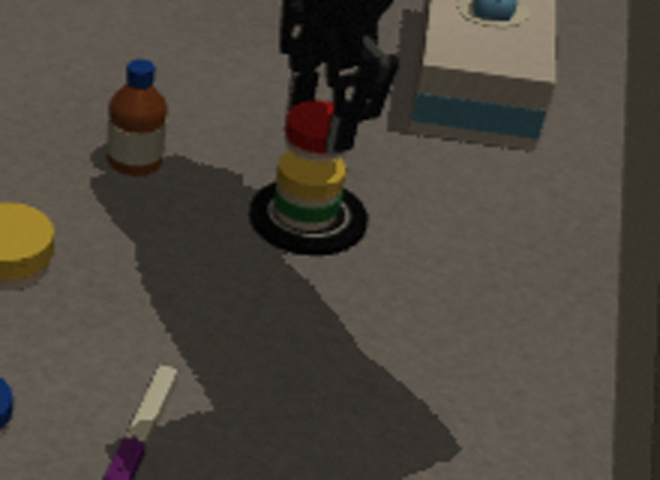

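Yellow sits squarely on green, with red held level above. Lower it.

Request:
arm_command(commands=[0.15, 0.12, 0.8, 0, 0.15, 0.15, 1.5, 0, 0.15, 0.15, 1.9, 0, 0.15, 0.15, 2.1, 0, 0.15, 0.15, 2.15, 0, 0.15, 0.15, 2.15, 0])

```text
time: 24.5
tcp_pos: [0.4977, -0.3193, 0.0688]
eef_rot: [-179.2, -0.9, -44.9]
ft_force: [-0.5, -0.3, -0.2]
width: 0.0567
```

Request:
arm_command(commands=[0, 0, 0.1, 0, 0, 0, 0.2, 0, 0, 0, 0.22, 0, 0, 0, 0.22, 0])

```text
time: 24.9
tcp_pos: [0.4978, -0.3194, 0.0668]
eef_rot: [-179.2, -0.9, -44.9]
ft_force: [0.5, -0.9, 0.1]
width: 0.0566
```

Request:
arm_command(commands=[0, 0, 0.05, 0, 0, 0, 0.1, 0, 0, 0, 0.1, 0])

```text
time: 25.2
tcp_pos: [0.4978, -0.3194, 0.0667]
eef_rot: [-179.2, -0.9, -44.9]
ft_force: [-2.6, 1.1, 9.1]
width: 0.0569
```

Request:
arm_command(commands=[0, 0, -0.05, 0, 0, 0, -0.05, 0, 0, 0, -0.05, 0, 0, 0, -0.05, 0, 0, 0, -0.05, 0, 0, 0, -0.05, 0], claw=1)

```text
time: 25.8
tcp_pos: [0.4978, -0.3194, 0.0671]
eef_rot: [-179.2, -0.9, -44.9]
ft_force: [1.3, 0.0, 0.4]
width: 0.0854
```

Request:
arm_command(commands=[0, 0, -1, 0, 0, 0, -3, 0, 0, 0, -6, 0, 0, 0, -9, 0, 0, 0, -9, 0])

```text
time: 26.3
tcp_pos: [0.4972, -0.3205, 0.162]
eef_rot: [-179.2, -1.3, -44.9]
ft_force: [-0.2, -0.3, -0.4]
width: 0.0851
```

Request:
arm_command(commands=[-3, -3, 0, 0, -7, -5, 0, 0, -12, -7, 0, 0, -17, -9, 0, 0, -22, -11, 0, 0, -25, -12, 0, 0, -25, -12, 0, 0])

```text
time: 27.0
tcp_pos: [0.402, -0.0553, 0.1582]
eef_rot: [-179.2, -1.3, -44.7]
ft_force: [0.1, -0.3, 0.2]
width: 0.0854
```

```bash
python3 - <<'E'
from h import *
from workcell import env
go(env,.4975,-.319,.2)
s=env.get_image("side");t=env.get_image("top")
def tr(r,n,z,sd,rad=26):
    try: print(n,disc(r,n,sd,z,rad))
    except Exception as e: print(n,e)
tr(t,"red",.083,(484,270)); tr(t,"blue",.025,(340,206))
M=(t["img"].min(2)>0)
a=s["img"][90:190,340:460,::-1];b=t["img"][240:310,185:269,::-1];c=t["img"][160:330,180:540,::-1]
R=lambda x,w,h:cv2.resize(x,(w,h),interpolation=cv2.INTER_CUBIC)
cv2.imwrite("pics/j.png",np.vstack([np.hstack([R(a,360,300),R(b,360,300)]),R(c,720,340)[:300]]))
E
```

```text
cmd [25.42 11.98 -3.8 ] turn 0.05 | tcp [ 0.402  -0.0553  0.1582] [-179.2   -1.3  -44.7] w 0.0854 F [ 0.1 -0.3  0.2] t 27.0 q6 115
red (array([ 0.498 , -0.3193]), array([ 0.4978, -0.3195,  0.0603]))
blue (array([0.6602, 0.0231]), array([0.6602, 0.0238, 0.0565]))
```

View pics/j.png

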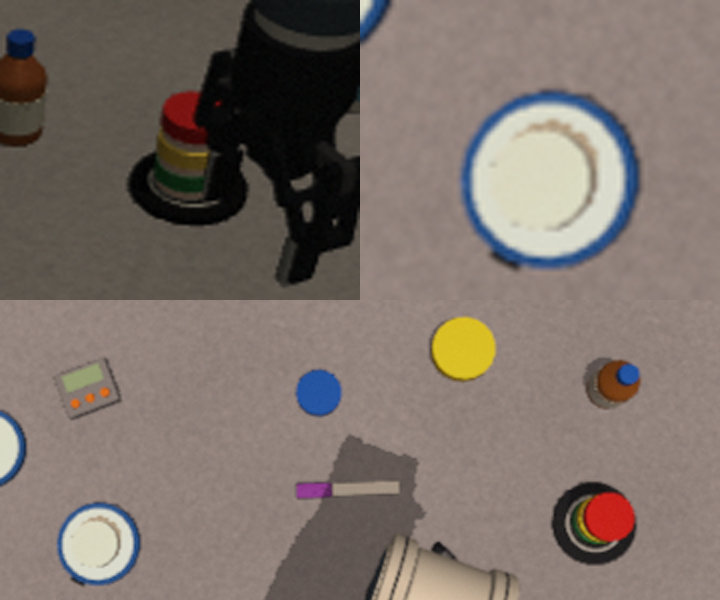

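The stack is straight with red on top, and the marker, timer, bottle and blue dish look unmoved. In the pad crop, the white lid is centred near (540,178). I'll convert that, hand in if it is inside 8 mm, and stop there.

```bash
python3 - <<'E'
from h import *
from workcell import env
t=pickle.load(open("s0.pkl","rb"))["top"]
p=ray(t,[(185+180*84/360,240+178*70/300)],.039)[0]; e=np.hypot(p[0]-.4695,p[1]-.3015); print(p,e)
if e<.008: print(env.job_done())
E
```

```text
[0.46940347 0.30102396 0.039     ] 0.00048572667336896315
the job is handed in; nothing more can be done
None
```

The job is handed in at about 27 s of the 99 s limit. The white dish is alone on the nearer light pad, and green, yellow and red are stacked in that order on the black tray.

My last checks, all from camera pictures:

| Check | Result | Limit |
|---|---|---|
| White dish from pad centre | about 1 mm, from an edge I read by eye | 15 mm |
| Green dish from tray centre | about 3 mm | 15 mm |
| Yellow dish from green dish | about 2 mm | 12 mm |
| Red dish from yellow dish | about 1–2 mm | 12 mm |

- **Upright and released:** the stack looks straight, the gripper is open and well clear, and the tool force reads about zero.
- **Left alone:** the blue dish measured within 1 mm of its start. The bottle, timer and marker I judged by eye in the last picture only, and they look unmoved.
- **Disagreements:** the side view put lid centres about 5–8 mm from the top view, because it also sees the lid walls, so I used the top view. I overshot by 5 mm when reaching for red and corrected it before gripping.

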